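# Clamp a printing block with the inner knob of a coaxial control

### The arm

A 7-joint arm with a two-finger parallel gripper is mounted at the origin on the work surface. World frame = base frame: x ahead of the robot, y to its left, z up, the work surface at z = 0. Lengths are in m, angles in rad, forces in N, time in s.
With the tool pointing down it reaches from about 0.35 to 0.9 m from the base axis. Payload 8.1 kg.
Tool frame: the origin (TCP) lies at the very end of the fingers, on their centre line; the grasp point (between the pads) lies 19 mm behind it (manip.tcp_to_grasp is the distance from the TCP to the grasp point, in m); z points along the fingers, y is the direction in which the jaws open and shut (so a half turn about z gives the same grasp; the last joint's range is limited). The gripper opens to 92 mm and grips with 3 to 60 N. Pads are 19 mm wide; open, the fingers measure 130 mm over their backs; the gripper's body (75 mm by 190 mm) begins 47 mm behind the grasp point.
Start: joints at [1.242, 0.434, 0.025, 1.573, -0.012, 1.134, -0.075], TCP at [0.14, -0.609, 0.227] pointing down, gripper open.
Joint ranges: [-2.62, 2.62], [-0.44, 2.09], [-1.27, 1.32], [0.08, 2.57], [-1.32, 4.46], [0.12, 2], [-2.74, 2.74]. Speed limits (rad/s): [2.22, 2.22, 3.01, 3.01, 3.14, 3.14, 3.14].

### API

Orientations are given as a unit quaternion [w, x, y, z].
In Python, from cell import manip, ik, imaging, read_time_s, read_qpos, read_dq, read_joint_torque, read_tool_pos, read_tool_rot, read_wrist_force, read_torque, read_opening gives the robot as it stands. Calls block until the motion is done:
- manip.move_ptp(position, orientation): joint-space move of the TCP to a pose.
- manip.move_straight(position, frame=None, feed=0.15): straight line of the TCP; frame=None keeps the orientation; feed is the mean speed in m/s.
- manip.move_j(angles): joint-space move.
- manip.move_gripper(opening): finger opening in m; the grip force is fixed at half the most; returns when the fingers have stopped.
- manip.wait(seconds).
- ik(position, orientation): joint angles nearest the present ones, or None.
- imaging.capture(name): name is "side" or "top"; returns the picture (400x640x3 uint8, red, green, blue); there is no depth.
- imaging.get_calibration(name): a dict with "mtx" (3x3 intrinsics, pixels), "cam_to_world" (4x4, takes a point from camera to world coordinates). Camera axes: x right, y up, looking along -z (the intrinsics and any distortion apply to the point x, -y, -z); pixel columns grow to the right and rows downward; lengths in m; the calibration is good to about 2 mm. A picture is of the moment at which its call begins. get_calibration takes no time and is no camera call.
A pose or a line that the arm cannot do raises manip.Unreachable and nothing moves.
- manip.hand_in(): hands the job in, once; it reports no verdict.
Readings, each from a call of its own:
- read_time_s(): time.
- read_qpos(): joint angles.
- read_dq(): joint speeds.
- read_joint_torque(): joint torques, N m.
- read_tool_pos(): TCP position.
- read_tool_rot(): TCP orientation.
- read_wrist_force(): force on the tool from outside, world axes, zero at the start.
- read_torque(): the same for the moment, N m.
- read_opening(): finger opening in m.
Only numpy, scipy, OpenCV 4.12 (cv2) and the standard library are available. Lean on these libraries where they do the work, as an engineer would, in place of code of your own. Each camera call takes 0.05 s, during which the arm holds its last target.

### The job

Lay the green printing block in the registration bed, lengthwise between the orange jaw and the cork packing. Then clamp it with about 15 N by turning only the small inner knob clockwise - feel for it at the knob, since too hard a squeeze (30 N) bruises the block - without pushing the jaw itself and without shifting the big outer ring, which is already set. Let go, leaving the block clamped flat in the bed and everything else where it was.

Things in the scene. Friction and masses are not known exactly. Their poses are not given: they have to be found in the camera images.
- green_block_center (a point): Centre (half-way up) of the loose green-faced printing block: wood with green lino on top, 50 x 80 x 24 mm along its x, y, z, about 0.16 kg; grasp it across its 50 mm. It lies flat, z up. In the bed its 80 mm length runs along the bed's y (either way round, within 0.1 rad), its centre within 10 mm of the bed's centre line (x = 0).
- brown_block_center (a point): Centre of a brown-faced block of the same shape and size; not to be moved.
- bed: The registration bed, fixed: a dark steel base plate 130 x 300 x 12 mm (its y from -195 to +105 mm); origin on the underside, below the middle of the clamping space, z up. On it along y: a blue gear housing (90 x 86 mm around y -140 mm, top at z 40 mm) carrying the coaxial control, the orange jaw face, the clamping space, the fence. Open on both x sides.
- bed_floor (a point): Top of the base plate where the block lies, at the middle of the clamping space (12 mm above the bed's origin, same axes as the bed).
- jaw: The jaw: a steel carriage with an orange sprung face, 70 mm wide (x), 18 mm high. Origin at the middle of the face's clamping side when unloaded (23 mm above the bed's underside), axes as the bed's; geared to the inner knob, it moves along the bed's +y to clamp. The face gives on its springs by about 1 mm per 12 N. Drive it only with the inner knob.
- inner_knob (a joint): Angle of the small aluminium inner knob, rad, growing clockwise seen from above; starts at 0 to 0.2, stop at 2.6. A radian moves the jaw 12 mm towards the packing; at 0 the jaw face is at y -45 mm in the bed. Steady friction about 0.36 N m; it stays where it is left. Each newton of clamping adds 0.012 N m (15 N: 0.18 N m more than when turning freely).
- knob_top (a point): Middle of the top of the inner knob, 72.5 mm above the bed's underside. The knob is a plain cylinder 28 mm in diameter and 20 mm tall with a vertical axis; under it, 20 mm below this point (0.5 mm gap), is the top of the outer ring.
- outer_ring (a joint): Angle of the black outer ring, rad, growing clockwise seen from above. The ring is 76 mm in diameter and 11 mm tall, its top 20 mm below the knob's top, on the same axis; it turns very easily (0.03 N m) if anything drags on it. It must not be turned (0.06 rad at most).
- ring_mark (a point): The red mark on top of the outer ring, 34 mm from its axis.
- solvent_center (a point): Middle of the green glass bottle, 60 mm in diameter, 160 mm tall; leave alone.
- ink_can_center (a point): Middle of the ink can, 72 mm in diameter, 70 mm tall; leave alone.
- jar_center (a point): Middle of the amber jar, 64 mm in diameter, 90 mm tall; leave alone.
- brayer: Ink roller with lime roll (110 mm wide, 38 mm diameter) and dark wooden handle, lying on the bench; origin under the roll, handle along its -x; leave alone.
- palette_knife: Palette knife lying on the bench along its x; leave alone.
- brush: Brush lying on the bench along its x; leave alone.
- fence (a point): Middle of the aluminium fence's -y side (y +54 mm, z 23 mm in the bed), axes as the bed's. On it sits a cork packing strip 70 mm wide (top at z 32 mm) whose face lies 2 to 8 mm in front of this point (towards -y): how much is unmeasured and differs every time; it does not give. The space from jaw face to packing starts 8.5 to 17 mm longer than the block.
There are look-alikes about, which are no part of the job. Leave any blue, white or yellow look-alike of the part that bears green_block_center alone.

How it is judged:
By the outcome, as a careful person would: the job done as asked, in the order asked, and still so for the second after the job is handed in, with the robot touching nothing.
It also fails if it takes over 67 s, if anything falls off the work surface, if the arm or the gripper's body presses on something with over 40 N, if the wrist force passes 120 N, or if a joint passes its speed limit or range.

## Working session

There is one attempt and no reset: what is moved stays moved. The work goes in short steps, each a Python script; the robot and the scene stay as the last script left them, time stands still between calls to the robot, and variables do not carry over. Pictures are saved under pics/ and viewed, and the job is handed in when it is done.

```bash
ls; mkdir -p pics; python3 - <<'E'
from cell import *
import cv2
for n in("side","top"):
    im=imaging.capture(n); cv2.imwrite(f"pics/{n}0.png",im[:,:,::-1])
    c=imaging.get_calibration(n); print(n,c)
print(read_time_s(),read_tool_pos(),read_tool_rot(),read_opening())
E
```

```text
pics
side {'mtx': array([[378.5469317 ,   0.        , 317.46241915],
       [  0.        , 378.5469317 , 190.6029087 ],
       [  0.        ,   0.        ,   1.        ]]), 'cam_to_world': array([[-0.9697509 ,  0.11933996, -0.21293467,  0.30257995],
       [-0.24378614, -0.51750242,  0.82021922,  0.87854588],
       [-0.01230928,  0.84731884,  0.53094186,  0.62846114],
       [ 0.        ,  0.        ,  0.        ,  1.        ]])}
top {'mtx': array([[508.73788026,   0.        , 328.24941031],
       [  0.        , 508.73788026, 201.94809773],
       [  0.        ,   0.        ,   1.        ]]), 'cam_to_world': array([[ 1.25707619e-03,  9.78058769e-01, -2.08325380e-01,
         3.06434173e-01],
       [-9.99987901e-01,  2.38721370e-04, -4.91335936e-03,
         1.86699236e-02],
       [-4.75582249e-03,  2.08329036e-01,  9.78047236e-01,
         1.24983067e+00],
       [ 0.00000000e+00,  0.00000000e+00,  0.00000000e+00,
         1.00000000e+00]])}
0.1 [ 0.139765   -0.60870766  0.22604497] [-6.78364500e-04  9.93639276e-01  1.12607775e-01 -1.34382202e-04] 0.09184244181690243
```

View pics/side0.png

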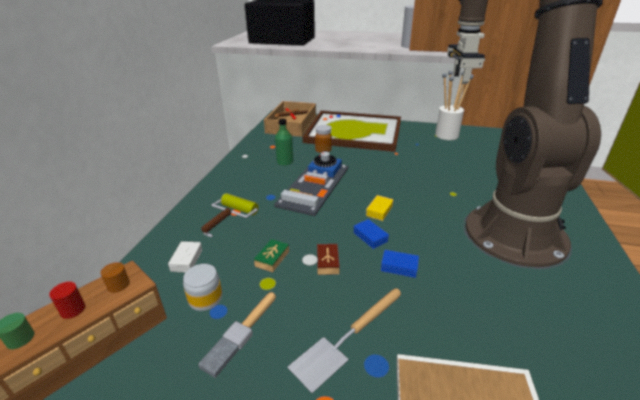

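View pics/top0.png

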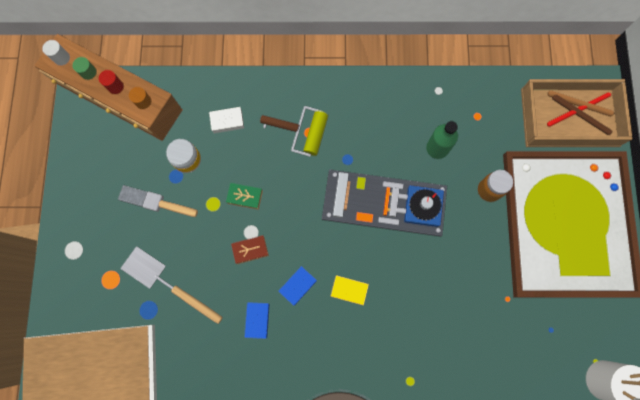

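```bash
cat > h.py <<'E'
import numpy as np, cv2
from cell import *
def ray(n,u,v):
    c=imaging.get_calibration(n);K=c["mtx"];T=c["cam_to_world"]
    d=np.array([(u-K[0,2])/K[0,0],-(v-K[1,2])/K[1,1],-1.]);return T[:3,3],T[:3,:3]@d
def pix(n,u,v,z):
    o,d=ray(n,u,v);return o+d*(z-o[2])/d[2]
def proj(n,p):
    c=imaging.get_calibration(n);K=c["mtx"];T=c["cam_to_world"]
    q=T[:3,:3].T@(np.asarray(p)-T[:3,3]);return np.array([K[0,2]+K[0,0]*q[0]/-q[2],K[1,2]-K[1,1]*q[1]/-q[2]])
E
python3 - <<'E'
import cv2
a=cv2.imread("pics/top0.png");s=cv2.imread("pics/side0.png")
cv2.imwrite("pics/c1.png",cv2.resize(a[165:240,315:455],None,fx=5.7,fy=5.7,interpolation=cv2.INTER_CUBIC))
cv2.imwrite("pics/c2.png",cv2.resize(a[170:270,215:295],None,fx=6,fy=6,interpolation=cv2.INTER_CUBIC))
cv2.imwrite("pics/c3.png",cv2.resize(s[145:275,245:355],None,fx=4.6,fy=4.6,interpolation=cv2.INTER_CUBIC))
E
```

```text
(no output)
```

View pics/c1.png

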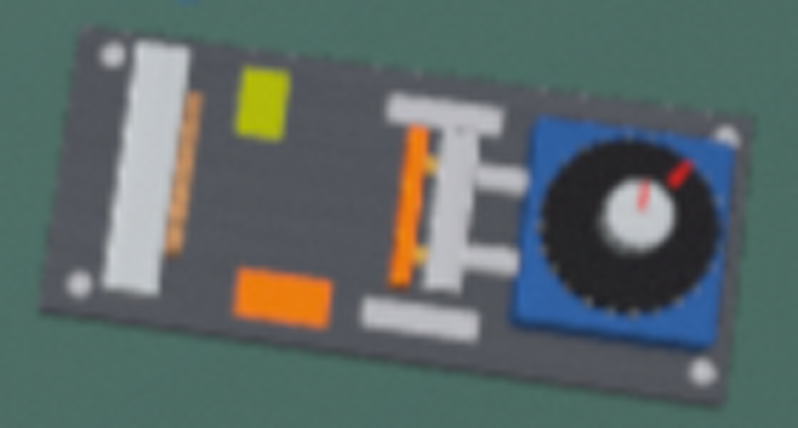

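View pics/c2.png

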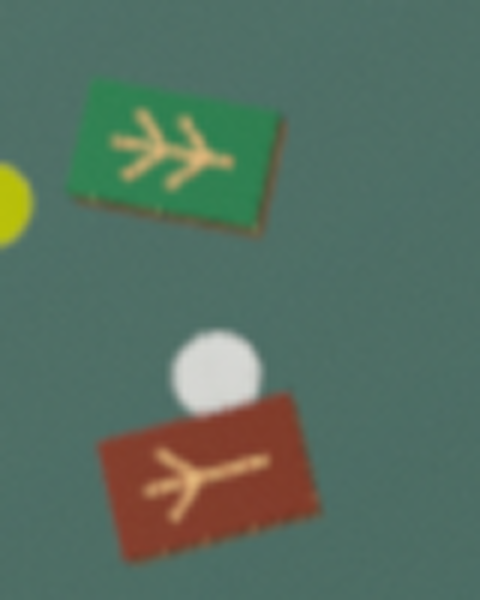

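View pics/c3.png

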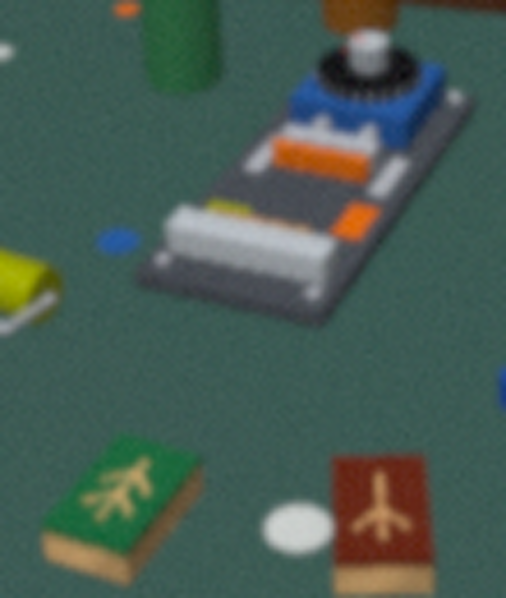

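```bash
python3 - <<'E'
from h import *
from scipy.optimize import least_squares
import cv2
P=lambda L,o,s:[((x+.5)/s-.5+o[0],(y+.5)/s-.5+o[1]) for x,y in L]
# top cam plate corners: (+65,105),(+65,-195),(-65,-195),(-65,105)
top=P([(85,28),(755,112),(722,405),(40,312)],(315,165),5.7)
body=np.array([(65,105),(65,-195),(-65,-195),(-65,105)])/1e3
W=np.array([pix("top",*p,.012) for p in top])
print(W.round(4), [np.linalg.norm(W[i]-W[i-1]).round(4) for i in range(4)])
def f(v):
    c,s=np.cos(v[2]),np.sin(v[2]);return ((body@np.array([[c,s],[-s,c]]))+v[:2]-W[:,:2]).ravel()
r=least_squares(f,[.5,0,0]);v=r.x;print("bed",v,r.fun.round(4))
k=P([(640,213)],(315,165),5.7)[0];kw=pix("top",*k,.0725);print("knob px",k,kw)
c,s=np.cos(v[2]),np.sin(v[2]);R=np.array([[c,-s],[s,c]])
print("knob in bed",R.T@(kw[:2]-v[:2]))
ks=P([(370,40)],(245,145),4.6)[0];print("side knob",ks,pix("side",*ks,.0725))
# side plate corners visible near: (140,280) (+65,105), (322,322)(-65,105), (475,97) (-65,-195)
for q,b in zip(P([(138,272),(322,313),(473,95)],(245,145),4.6),[(.065,.105),(-.065,.105),(-.065,-.195)]):
    print("side",pix("side",*q,.012), R@np.array(b)+v[:2])
for n,lo in(("top",0),("side",0)):
    im=cv2.imread(f"pics/{n}0.png");h=cv2.cvtColor(im,cv2.COLOR_BGR2HSV)
    x0,y0,x1,y1=(222,178,270,215) if n=="top" else (248,235,292,275)
    m=cv2.inRange(h,(55,150,60),(85,255,255));mm=np.zeros_like(m);mm[y0:y1,x0:x1]=m[y0:y1,x0:x1]
    mm=cv2.morphologyEx(mm,cv2.MORPH_CLOSE,np.ones((5,5)))
    cs,_=cv2.findContours(mm,0,1);ct=max(cs,key=cv2.contourArea).reshape(-1,2)
    w=np.array([pix(n,*p,.024)[:2] for p in ct])
    rr=cv2.minAreaRect((w*1000).astype(np.float32));print(n,len(ct),rr)
E
```

```text
[[ 0.6538  0.0218  0.012 ]
 [ 0.6155 -0.2725  0.012 ]
 [ 0.4857 -0.2521  0.012 ]
 [ 0.5262  0.0412  0.012 ]] [np.float64(0.129), np.float64(0.2968), np.float64(0.1313), np.float64(0.2962)]
bed [ 0.57642174 -0.07079713 -0.1363613 ] [ 0.0013  0.0026 -0.0012 -0.0004 -0.0002 -0.003   0.0001  0.0008]
knob px (426.86842105263156, 201.9561403508772) [ 0.55724466 -0.20854642  0.0725    ]
knob in bed [-0.00027355 -0.13907751]
side knob (325.04347826086956, 153.30434782608697) [ 0.5574898  -0.20939551  0.0725    ]
side [0.65393227 0.02417947 0.012     ] [0.65509197 0.02439213]
side [0.52920323 0.0410487  0.012     ] [0.52629873 0.04206422]
side [ 0.48957309 -0.25549917  0.012     ] [ 0.485517   -0.25515094]
top 92 ((585.2901611328125, 234.9443359375), (75.57707977294922, 45.54039764404297), 79.0877685546875)
side 74 ((586.1665649414062, 234.52993774414062), (78.55196380615234, 48.699092864990234), 78.99935150146484)
```

```bash
cat >> h.py <<'E'
BED=np.array([0.5765,-0.0705]);YAW=-0.136
KN=np.array([0.5574,-0.2090])
def Q(a): return [0,float(np.cos(a/2)),float(np.sin(a/2)),0]
def bed(x,y,z=0):
    c,s=np.cos(YAW),np.sin(YAW);return np.array([BED[0]+c*x-s*y,BED[1]+s*x+c*y,z])
BLK=np.array([0.5857,0.2347]);BYAW=-0.192
E
python3 - <<'E'
from h import *
for nm,p,b in(("blk",[*BLK,.005],BYAW),("place",bed(0,1.5e-3,.017),YAW)):
    for k in(0,np.pi): 
        q=ik(p,Q(b+np.pi/2+k)); print(nm,k,None if q is None else q.round(2))
for d in range(-180,180,20):
    q=ik([*KN,.056],Q(np.radians(d)));print(d,None if q is None else np.array(q).round(2))
# bottle
for z,(u,v) in((.16,(450,127)),):print("bottle top",pix("top",u,v,z))
print("jar top",pix("top",499,181,.09)," bottle side base",pix("side",285,162,0))
P=lambda x,y,o,s:((x+.5)/s-.5+o[0],(y+.5)/s-.5+o[1])
for x,y in((203,92),(178,255),(190,173)):
    w=pix("top",*P(x,y,(315,165),5.7),.032)[:2]-BED;c,s=np.cos(YAW),np.sin(YAW);print("pack",np.array([[c,s],[-s,c]])@w)
for x,y in((404,128),(389,284)):
    w=pix("top",*P(x,y,(315,165),5.7),.032)[:2]-BED;print("jaw",np.array([[c,s],[-s,c]])@w)
s=cv2.imread("pics/side0.png");cv2.imwrite("pics/c4.png",cv2.resize(s[0:110,420:520],None,fx=5,fy=5,interpolation=cv2.INTER_CUBIC))
E
```

```text
blk 0 [ 0.02  0.83 -0.78  1.71  0.72  0.91 -1.25]
blk 3.141592653589793 [ 0.17  0.98 -1.08  1.7   0.96  1.09  1.73]
place 0 [ 0.38  0.67 -0.51  1.85  0.47  0.74 -0.53]
place 3.141592653589793 [-0.65  0.94  1.14  1.94 -1.04  1.02 -2.29]
-180 [ 0.71  0.67 -0.65  1.78  0.52  0.87  1.39]
-160 [ 0.94  0.85 -1.07  1.76  0.85  1.07  1.48]
-140 [ 0.94  0.85 -1.07  1.76  0.85  1.07  1.83]
-120 [ 0.94  0.85 -1.07  1.76  0.85  1.07  2.17]
-100 [-0.41  0.88  1.14  1.88 -0.94  1.05 -2.18]
-80 [ 0.14  0.58  0.19  1.83 -0.15  0.74 -2.56]
-60 [ 0.2   0.57  0.1   1.83 -0.08  0.74 -2.27]
-40 [ 0.24  0.57  0.04  1.82 -0.03  0.74 -1.97]
-20 [ 0.3   0.57 -0.05  1.82  0.04  0.75 -1.69]
0 [ 0.39  0.58 -0.17  1.81  0.14  0.76 -1.43]
20 [ 0.45  0.59 -0.26  1.81  0.2   0.77 -1.14]
40 [ 0.5   0.6  -0.33  1.8   0.26  0.78 -0.84]
60 [ 0.54  0.61 -0.4   1.8   0.31  0.8  -0.54]
80 [ 0.59  0.62 -0.47  1.79  0.37  0.81 -0.23]
100 [ 0.64  0.64 -0.54  1.79  0.43  0.83  0.07]
120 [ 0.68  0.66 -0.61  1.78  0.48  0.85  0.37]
140 [ 0.69  0.66 -0.62  1.78  0.5   0.86  0.71]
160 [ 0.69  0.66 -0.63  1.78  0.5   0.86  1.06]
bottle top [ 0.71170832 -0.25062103  0.16      ]
jar top [ 0.60386173 -0.37632497  0.09      ]  bottle side base [ 0.71418552 -0.25249808  0.        ]
pack [0.03693796 0.04659308]
pack [-0.03589261  0.04798578]
pack [0.00049455 0.04753529]
jaw [ 0.03280068 -0.04144228]
jaw [-0.03616627 -0.04288695]
```

View pics/c4.png

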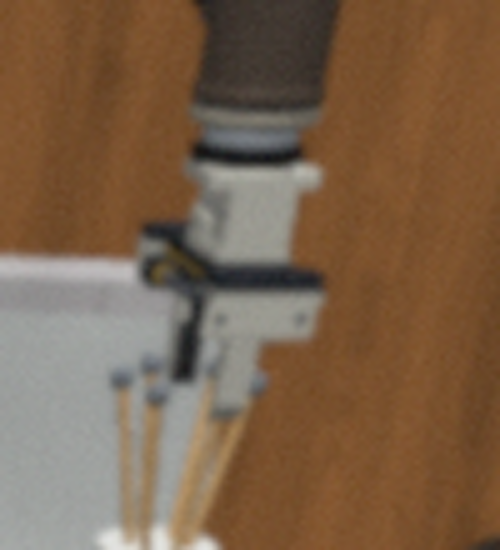

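```bash
python3 - <<'E'
from h import *
o=Q(BYAW+np.pi/2)
manip.move_ptp([*BLK,.10],o)
print(read_time_s(),read_tool_pos())
im=imaging.capture("side");cv2.imwrite("pics/s1.png",cv2.resize(im[130:330,180:380],None,fx=3,fy=3)[:,:,::-1])
manip.move_straight([*BLK,.004],feed=.12)
print(read_time_s(),read_tool_pos(),read_wrist_force())
manip.move_gripper(.04)
print(read_time_s(),read_opening(),read_wrist_force())
manip.move_straight([*BLK,.09],feed=.15)
print(read_time_s(),read_opening(),read_wrist_force())
im=imaging.capture("side");cv2.imwrite("pics/s2.png",cv2.resize(im[130:330,180:380],None,fx=3,fy=3)[:,:,::-1])
E
```

```text
3.4583 [0.58611882 0.23373579 0.09991932]
4.4583 [0.58611445 0.23519925 0.00476338] [0.10859999 0.31926603 0.39148058]
5.1917 0.049637555872750254 [0.48882603 0.54641084 0.69837802]
5.9167 0.049784574184583534 [ 0.25694253 -0.05346262 -2.36479167]
```

View pics/s2.png

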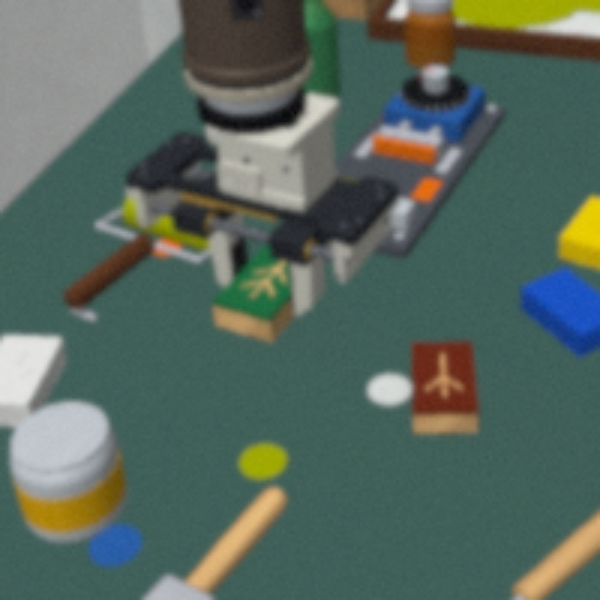

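```bash
python3 - <<'E'
from h import *
o=Q(YAW+np.pi/2)
manip.move_ptp(bed(0,.0023,.09),o)
p=bed(0,.0023,0)
manip.move_straight([p[0],p[1],.035],feed=.12)
manip.wait(.2);t=np.array(read_tool_pos());print(read_time_s(),t-p,read_tool_rot(),read_opening(),read_wrist_force())
im=imaging.capture("side");cv2.imwrite("pics/s3.png",cv2.resize(im[140:240,260:370],None,fx=5,fy=5,interpolation=2)[:,:,::-1])
im=imaging.capture("top");cv2.imwrite("pics/t3.png",cv2.resize(im[140:260,290:470],None,fx=4.4,fy=4.4,interpolation=2)[:,:,::-1])
E
```

```text
7.9333 [0.00055652 0.00013349 0.03580851] [4.28265047e-04 7.53541069e-01 6.57400512e-01 4.90574691e-04] 0.04961102536526543 [ 0.57858376  0.48936434 -1.46313651]
```

View pics/s3.png

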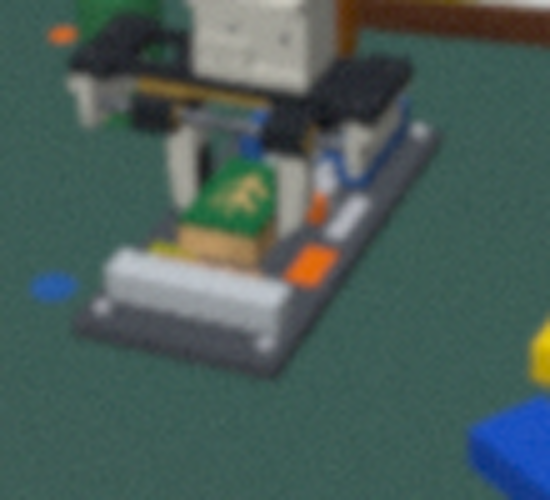

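View pics/t3.png

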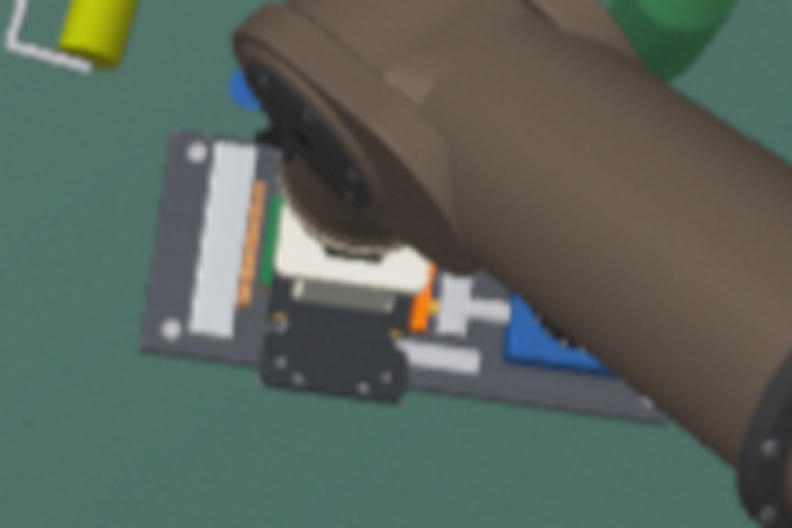

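```bash
python3 - <<'E'
from h import *
c,s=np.cos(YAW),np.sin(YAW)
im=cv2.imread("pics/t3.png");hsv=cv2.cvtColor(im,cv2.COLOR_BGR2HSV)
for y in(215,240,265):
    r=hsv[y,235:300];print(y,[(235+i,*map(int,r[i])) for i in range(0,60,4)])
def f(x,y,z):
    w=pix("top",(x+.5)/4.4-.5+290,(y+.5)/4.4-.5+140,z)[:2]-BED;return np.array([[c,s],[-s,c]])@w
print("green edge",f(271,220,.055),f(264,275,.055),"pack",f(259,200,.032),f(248,290,.032))
E
```

```text
215 [(235, 103, 11, 207), (239, 107, 11, 208), (243, 108, 6, 199), (247, 13, 34, 175), (251, 13, 101, 182), (255, 14, 125, 188), (259, 13, 108, 168), (263, 13, 56, 123), (267, 75, 73, 105), (271, 73, 141, 121), (275, 72, 134, 133), (279, 63, 56, 160), (283, 44, 26, 206), (287, 30, 16, 221), (291, 25, 23, 199)]
240 [(235, 103, 11, 208), (239, 103, 9, 201), (243, 12, 18, 186), (247, 14, 96, 194), (251, 14, 126, 198), (255, 13, 116, 184), (259, 13, 68, 131), (263, 76, 57, 99), (267, 73, 127, 116), (271, 71, 140, 133), (275, 68, 79, 152), (279, 53, 30, 194), (283, 33, 13, 223), (287, 27, 12, 228), (291, 25, 12, 229)]
265 [(235, 103, 9, 204), (239, 8, 11, 190), (243, 13, 92, 189), (247, 14, 125, 200), (251, 14, 123, 195), (255, 12, 80, 143), (259, 57, 23, 101), (263, 72, 111, 115), (267, 72, 157, 128), (271, 69, 101, 134), (275, 52, 27, 167), (279, 28, 17, 220), (283, 25, 12, 228), (287, 25, 12, 229), (291, 25, 12, 229)]
green edge [0.00934702 0.0414632 ] [-0.02176138  0.04131366] pack [0.02541784 0.04939144] [-0.0264499   0.04882304]
```

```bash
python3 - <<'E'
from h import *
p=bed(0,.0023,0)
manip.move_straight([p[0],p[1],.0165],feed=.06)
print(read_time_s(),read_tool_pos(),read_wrist_force())
manip.move_gripper(.07)
print(read_time_s(),read_opening(),read_wrist_force())
manip.move_straight([p[0],p[1],.10],feed=.18)
A=np.radians(125)
manip.move_ptp([*KN,.10],Q(A))
manip.move_gripper(.05)
manip.wait(.2)
print(read_time_s(),read_tool_pos()-np.array([*KN,.1]),read_tool_rot(),read_torque(),read_wrist_force())
im=imaging.capture("side");cv2.imwrite("pics/s4.png",cv2.resize(im[140:240,260:370],None,fx=5,fy=5,interpolation=2)[:,:,::-1])
im=imaging.capture("top");cv2.imwrite("pics/t4.png",cv2.resize(im[140:260,290:470],None,fx=4.4,fy=4.4,interpolation=2)[:,:,::-1])
E
```

```text
8.4917 [ 0.57639029 -0.0682552   0.01567824] [-2.54017754e-04  3.02323418e-01 -1.33775529e+00]
9.0583 0.06982998014590584 [-0.3966511  -0.5946538   0.81362592]
11.4083 [-2.24909002e-05 -5.14197351e-05  9.31001175e-06] [ 5.35597332e-06  4.61791452e-01  8.86988531e-01 -2.83918867e-05] [-0.0023922  -0.14668122 -0.00233717] [ 0.02991646 -1.06602194  0.87702394]
```

View pics/s4.png

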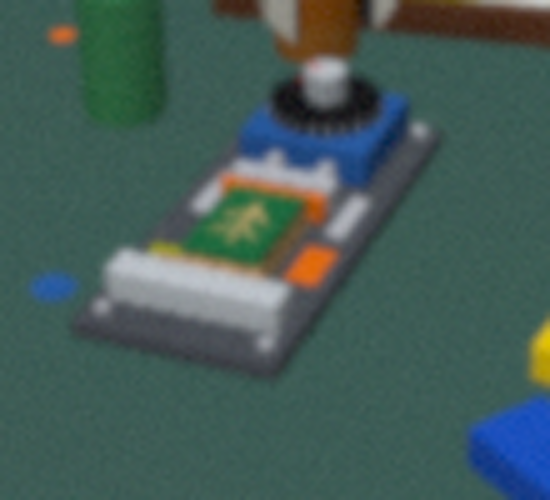

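View pics/t4.png

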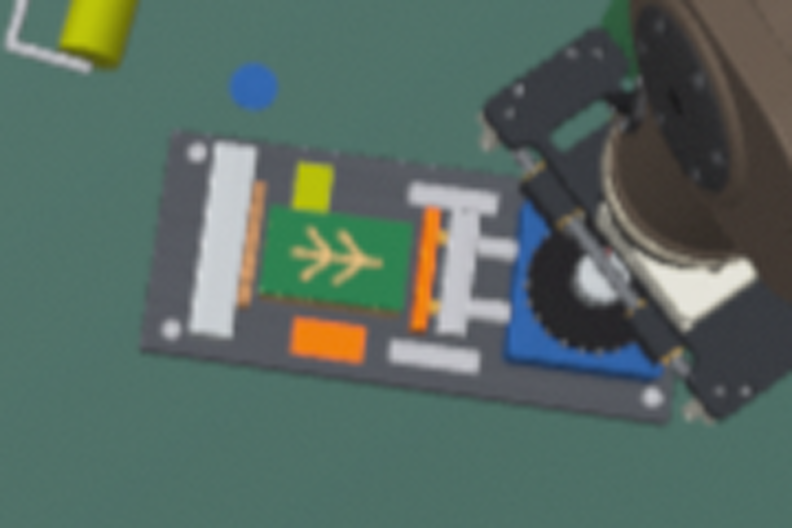

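```bash
python3 - <<'E'
from h import *
A=np.radians(50)
manip.move_ptp([*KN,.10],Q(A))
manip.move_straight([*KN,.0565],feed=.08)
manip.wait(.2)
print(read_time_s(),read_tool_pos()-np.array([*KN,.0565]),read_torque(),read_wrist_force())
manip.move_gripper(.02)
manip.wait(.3)
print(read_time_s(),read_opening(),read_tool_pos()-np.array([*KN,.0565]),read_torque(),read_wrist_force())
im=imaging.capture("side");cv2.imwrite("pics/s5.png",cv2.resize(im[110:210,260:370],None,fx=5,fy=5,interpolation=2)[:,:,::-1])
E
```

```text
13.45 [ 3.78462475e-04 -5.02550886e-05  5.27529451e-04] [-0.02877057 -0.05179564 -0.01270018] [0.93170279 0.07524207 0.38979774]
14.25 0.027526542078090133 [ 0.00055591 -0.00046883  0.00018266] [-0.69325311 -0.90692237 -0.00285398] [ 4.33383701 -3.56711651 -1.88697802]
```

View pics/s5.png

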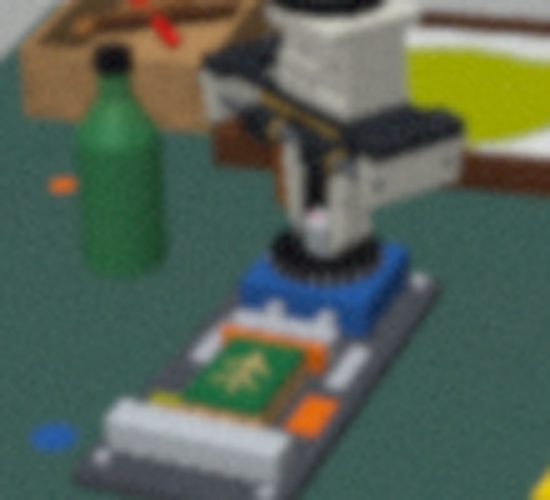

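```bash
python3 - <<'E'
from h import *
import json
K2=KN+.0005*np.array([.77,-.64])
q=np.array(ik([*K2,.0565],Q(np.radians(50))));print(q.round(3),np.array(read_qpos()).round(3))
manip.move_j(q);manip.wait(.1);print(read_wrist_force(),read_torque())
q7=q[6]
for i in range(6):
    q7-=.07;q[6]=q7;t=read_time_s();manip.move_j(q);
    r=[]
    for _ in range(5): manip.wait(.02);r.append(read_torque()[2])
    print(i,round(read_time_s()-t,2),round(q7,3),round(read_qpos()[6],3),np.mean(r).round(3),np.std(r).round(3),read_wrist_force().round(1))
json.dump(list(q),open("q.json","w"))
print(read_time_s(),read_tool_pos(),read_opening())
im=imaging.capture("side");cv2.imwrite("pics/s6.png",cv2.resize(im[110:210,260:370],None,fx=5,fy=5,interpolation=2)[:,:,::-1])
im=imaging.capture("top");cv2.imwrite("pics/t6.png",cv2.resize(im[140:260,290:470],None,fx=4.4,fy=4.4,interpolation=2)[:,:,::-1])
E
```

```text
[ 0.761  0.697 -0.739  1.776  0.584  0.901 -0.936] [ 0.761  0.696 -0.738  1.776  0.584  0.9   -0.937]
[ 2.68985336 -2.3419566   0.72765577] [-0.70112418 -0.65155594 -0.07573454]
0 0.33 -1.006 -1.004 0.079 0.032 [ 1.6 -3.4  2.9]
1 0.33 -1.076 -1.074 0.117 0.029 [ 2.2 -3.2  4.5]
2 0.33 -1.146 -1.144 0.119 0.027 [ 1.5 -2.9  5.1]
3 0.33 -1.216 -1.214 0.106 0.009 [ 0.  -2.4  6.2]
4 0.33 -1.286 -1.284 0.11 0.035 [-0.4 -1.8  6.5]
5 0.33 -1.356 -1.354 0.128 0.028 [-0.2 -1.4  6.6]
16.65 [ 0.55750864 -0.20882056  0.05662293] 0.02715608374355618
```

View pics/s6.png

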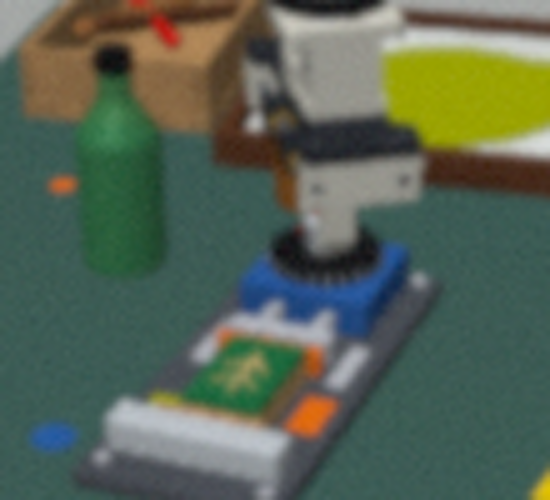

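View pics/t6.png

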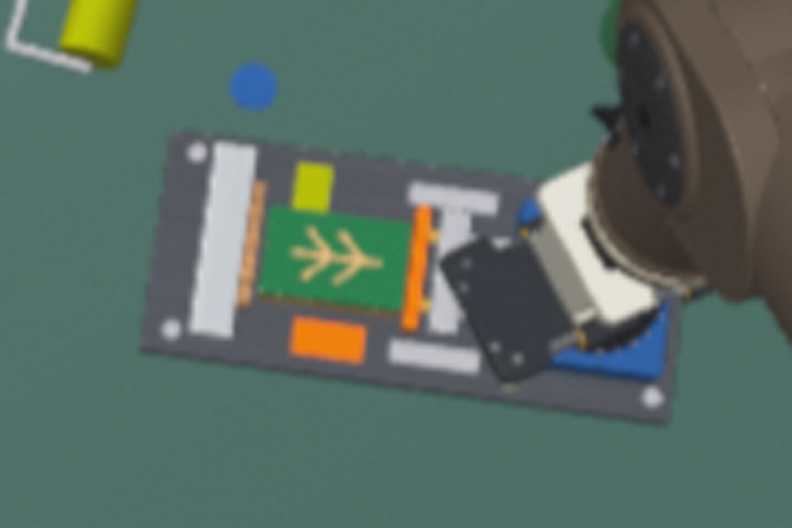

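```bash
python3 - <<'E'
from h import *
import json
q=np.array(json.load(open("q.json")))
print("rest",read_torque(),read_joint_torque()[6])
for i in range(4):
    q[6]-=.03;t=read_time_s();manip.move_j(q);d=read_time_s()-t
    r=[];j=[]
    r.append(read_torque()[2]);j.append(read_joint_torque()[6]);
    t1=read_time_s()
    for _ in range(5): manip.wait(.01);r.append(read_torque()[2]);j.append(read_joint_torque()[6])
    print(i,round(d,3),round(q[6],3),round(read_qpos()[6],4),np.round(r,3),np.round(j,3),round(read_time_s()-t1,3))
json.dump(list(q),open("q.json","w"))
print(read_time_s())
E
```

```text
rest [-0.24643055 -0.05010528  0.13873819] -0.11918067466467619
0 0.25 -1.386 -1.3839 [0.238 0.227 0.181 0.265 0.259 0.235] [-0.386 -0.355 -0.33  -0.31  -0.293 -0.28 ] 0.042
1 0.25 -1.416 -1.4139 [0.178 0.274 0.271 0.253 0.258 0.208] [-0.389 -0.359 -0.334 -0.313 -0.297 -0.284] 0.042
2 0.25 -1.446 -1.4439 [0.218 0.221 0.186 0.229 0.211 0.29 ] [-0.389 -0.359 -0.334 -0.314 -0.297 -0.284] 0.042
3 0.25 -1.476 -1.4739 [0.244 0.241 0.238 0.24  0.223 0.218] [-0.39  -0.359 -0.334 -0.314 -0.297 -0.284] 0.042
17.9167
```

```bash
cat > turn.py <<'E'
from h import *
import json,sys
step=float(sys.argv[1]);n=int(sys.argv[2]);lim=float(sys.argv[3])
q=np.array(json.load(open("q.json")))
for i in range(n):
    q[6]-=step;manip.move_j(q)
    r=[];j=[]
    for _ in range(6): r.append(read_torque()[2]);j.append(-read_joint_torque()[6]);manip.wait(.01)
    print(i,round(q[6],3),round(read_qpos()[6],4),np.mean(r).round(3),np.round(j[::2],3),read_wrist_force().round(1),round(read_opening(),5),flush=True)
    json.dump(list(q),open("q.json","w"))
    if j[0]>lim: break
print(read_time_s())
E
python3 turn.py .02 16 .42
```

```text
0 -1.496 -1.4938 0.264 [0.367 0.33  0.306] [-1.4 -0.6  6.3] 0.02741
1 -1.516 -1.5138 0.268 [0.368 0.331 0.307] [-0.4 -0.3  6. ] 0.02708
2 -1.536 -1.5338 0.273 [0.376 0.339 0.315] [-1.  -1.2  7.7] 0.027
3 -1.556 -1.5538 0.291 [0.381 0.344 0.32 ] [-1.   0.5  6.6] 0.02686
4 -1.576 -1.5738 0.278 [0.382 0.345 0.321] [-0.7 -0.7  6.6] 0.027
5 -1.596 -1.5938 0.282 [0.383 0.347 0.322] [-1.  -0.6  6.5] 0.02713
6 -1.616 -1.6138 0.288 [0.384 0.347 0.322] [-1.5 -0.3  6.6] 0.02723
7 -1.636 -1.6338 0.287 [0.384 0.347 0.323] [-1.3  0.5  6.2] 0.02694
8 -1.656 -1.6538 0.274 [0.384 0.347 0.323] [-1.5  0.2  6.8] 0.02708
9 -1.676 -1.6737 0.276 [0.384 0.347 0.323] [-0.8  0.3  7.4] 0.027
10 -1.696 -1.6938 0.272 [0.384 0.347 0.323] [-1.4 -0.   8. ] 0.02717
11 -1.716 -1.7138 0.292 [0.384 0.348 0.323] [-1.6 -0.   6.9] 0.02695
12 -1.736 -1.7338 0.297 [0.385 0.348 0.324] [-0.8  0.9  7.1] 0.02704
13 -1.756 -1.7538 0.283 [0.385 0.348 0.324] [-1.1  0.1  6.4] 0.02702
14 -1.776 -1.7738 0.296 [0.385 0.348 0.324] [-1.1  1.2  7.6] 0.02706
15 -1.796 -1.7938 0.268 [0.385 0.348 0.324] [-1.8  0.9  6.4] 0.02662
22.7167
```

```bash
python3 turn.py .02 25 .41
```

```text
0 -1.816 -1.8138 0.303 [0.385 0.348 0.324] [-0.7  0.9  6.8] 0.02712
1 -1.836 -1.8337 0.266 [0.385 0.349 0.324] [-1.2  1.2  7.2] 0.02707
2 -1.856 -1.8538 0.278 [0.386 0.349 0.324] [-1.6  1.3  7.4] 0.02747
3 -1.876 -1.8738 0.277 [0.386 0.349 0.325] [-1.   0.6  7.5] 0.02721
4 -1.896 -1.8938 0.286 [0.386 0.349 0.325] [-1.5  1.7  7.6] 0.02695
5 -1.916 -1.9138 0.308 [0.397 0.36  0.336] [-0.5  2.4  6.7] 0.02713
6 -1.936 -1.9338 0.31 [0.428 0.391 0.366] [-1.4  2.1  7.4] 0.02735
24.8167
```

```bash
python3 turn.py .02 3 .53
```

```text
0 -1.956 -1.9537 0.369 [0.458 0.421 0.397] [-0.7  1.3  6.8] 0.02718
1 -1.976 -1.9737 0.389 [0.489 0.452 0.428] [-1.9  1.9  6.8] 0.02703
2 -1.996 -1.9937 0.431 [0.519 0.482 0.458] [-1.2  1.4  7.5] 0.02693
25.7167
```

```bash
python3 turn.py .018 1 .6; python3 - <<'E'
from h import *
manip.wait(.2)
im=imaging.capture("side");cv2.imwrite("pics/s7.png",cv2.resize(im[110:210,260:370],None,fx=5,fy=5,interpolation=2)[:,:,::-1])
p=np.array(read_tool_pos())
manip.move_gripper(.05)
print(read_time_s(),read_opening(),read_tool_pos()-p,read_wrist_force())
manip.move_straight([p[0],p[1],.16],feed=.12)
q=np.array(read_qpos());print(q.round(2))
manip.move_ptp([.35,-.45,.3],read_tool_rot())
manip.wait(.2)
for n in("side","top"):
    im=imaging.capture(n);cv2.imwrite(f"pics/{n}8.png",im[:,:,::-1])
    c=im[110:210,260:370] if n=="side" else im[140:260,290:470]
    cv2.imwrite(f"pics/{n}8c.png",cv2.resize(c,None,fx=4.4,fy=4.4,interpolation=2)[:,:,::-1])
print(read_time_s())
E
```

```text
0 -2.014 -2.0116 0.456 [0.542 0.509 0.487] [-1.3  2.4  6.7] 0.02662
26.0167
26.875 0.04989847919333787 [ 0.00030906 -0.00177117 -0.0001993 ] [-0.53771955  0.90517609 -0.64124854]
[ 0.81  0.58 -0.82  1.68  0.47  1.08 -1.92]
29.5
```

View pics/top8c.png

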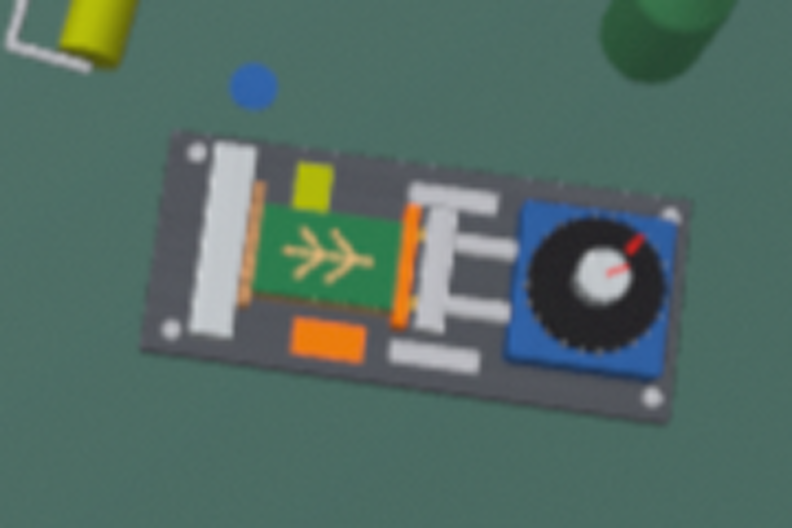

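View pics/side8c.png

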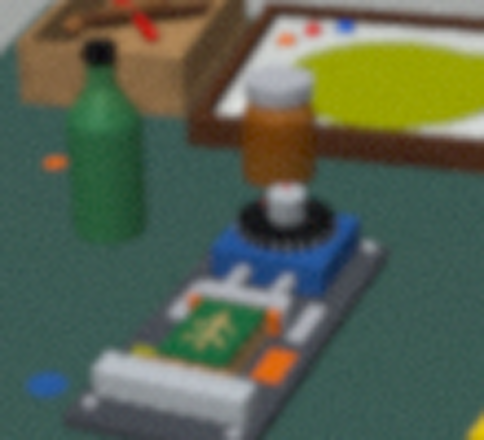

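View pics/top8.png

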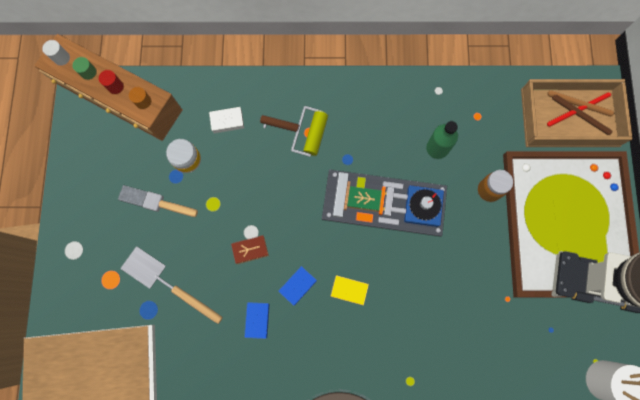

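```bash
python3 - <<'E'
from h import *
for f in("pics/top0.png","pics/top8.png"):
    im=cv2.imread(f).astype(float);b,g,r=im[...,0],im[...,1],im[...,2]
    w=np.clip(r-np.maximum(g,b)-25,0,None);m=np.zeros_like(w);m[188:201,430:440]=w[188:201,430:440]
    yy,xx=np.mgrid[:400,:640];c=((m*xx).sum()/m.sum(),(m*yy).sum()/m.sum())
    p=pix("top",*c,.0525)[:2]-KN;print(c,np.hypot(*p),np.arctan2(p[1],p[0]))
a,b=[cv2.GaussianBlur(cv2.imread(f"pics/top{k}.png"),(5,5),0) for k in(0,8)]
d=cv2.absdiff(a,b).max(2)>25
n,_,st,_=cv2.connectedComponentsWithStats(d.astype(np.uint8));print([tuple(map(int,s)) for s in st[1:] if s[4]>6])
manip.hand_in();print(read_time_s())
E
```

```text
(np.float64(433.5539714867617), np.float64(195.29531568228106)) 0.028763506951658954 -0.7761321472760802
(np.float64(433.3086642599278), np.float64(195.82490974729242)) 0.027381236286156574 -0.7927969657722048
[(228, 185, 9, 17, 76), (348, 185, 52, 31, 1043), (241, 186, 4, 3, 8), (233, 187, 29, 21, 339), (232, 201, 9, 4, 17), (429, 200, 4, 3, 8), (391, 210, 6, 7, 32), (551, 250, 89, 64, 3508), (631, 253, 9, 10, 46), (636, 258, 4, 38, 113)]
the job is handed in; nothing more can be done
the job is handed in; nothing more can be done
```

The green block is lying lengthwise in the bed, clamped at about 15 N. I turned only the inner knob, about 1.08 rad clockwise, then let go and moved the arm clear. The job was handed in at about 29.5 s; no verdict is reported.

- **Clamping force:** the last-joint torque rose from 0.368 N m turning freely to 0.542 N m, which is about 14.5 N. The knob also turned about 0.105 rad after the block met the packing, which matches 15 N at the given spring rate. The wrist-torque sensor was noisier and gave lower absolute values than expected (about 0.27 N m free, 0.46 N m at the end). Its rise of about 0.19 N m agrees with the other two.
- **Outer ring:** the red mark shows a change of about 0.017 rad between the first and last pictures. That is within picture noise and below the 0.06 rad limit. The mark's measured radius came out at 27–29 mm instead of 34 mm, because the patch I measured probably included part of the knob's own red mark, so this is a rough check.
- **Everything else:** comparing the first and last top pictures, only the block, jaw, knob and the arm itself changed. The last pictures show the block flat and straight between the jaw and the cork.

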